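# Tip the standing carton into its shelf bay

## Task

Tip over the brown carton with the orange panel so that it falls flat inside the yellow-painted bay on the blue shelf, orange panel up: push it high on the panel, so that it topples and its foot does not slide along. Then, with the fingertips low on its near end, push the lying carton along the bay until its far end sits flat against the wooden stop, and leave it there. Do not grip or lift anything, and leave all the other things where they are.

Things in the scene. Friction and masses are not known exactly. Their poses are not given: they have to be found in the camera images.
- carton: Carton to tip, standing: brown, 40 thick (x) x 80 wide (y) x 130 high (z), 0.15 to 0.31 kg, evenly filled. Origin: centre of its underside; +z up to the head end; +x from the orange panel through the carton to the bay, the way it must fall. It stands across the bay's near line, panel outside, its toe edge 14 to 30 inside, at most 0.08 rad and 10 mm askew
- bay: Marked zone painted on the shelf, fixed: 200 long (x) x 136 wide (y) inside yellow lines 6 wide. Origin at its centre on the shelf (z = 0); +x runs along the bay from the near line (x = -100) to the stop (x = +100), a fixed wooden batten 22 thick, 148 wide, 30 high that closes the far end
- stop_face (a point): Middle of the wooden stop's face towards the bay, 15 above the shelf; 100 along +x from the bay's origin
- foot_left (a point): Corner of the carton's panel face (x = -20 of the carton): foot end (z = 0), left side (y = +40)
- foot_right (a point): The same, foot end (z = 0), right side (y = -40)
- head_left (a point): The same, head end (z = 130), left side (y = +40)
- head_right (a point): The same, head end (z = 130), right side (y = -40)
- toe (a point): Middle of the carton's bottom edge on the side away from the panel (x = +20, z = 0 of the carton), about which it tips
- panel (a point): Middle of the orange panel (x = -20, z = 65 of the carton); 40 above the shelf when the carton lies panel up
- pot: Small round aluminium pot with its screw lid on, 88 across, 85 high (mm); loose bystander. Origin at the centre of its underside
- cups: Two green plastic cups stacked in one another, 75 across, 102 high, moving as one (mm); loose bystander. Origin at the centre of its underside
- spare_carton: White standing carton 36 x 66 x 105 high with a green panel, not the one to tip (mm); loose bystander. Origin at the centre of its underside
- tyre_lever_a: Grey plastic tyre lever lying flat, 118 long, 18 wide, 8 thick, long axis x (mm); loose bystander. Origin at the centre of its underside
- tyre_lever_b: Second grey tyre lever, the same (mm); loose bystander. Origin at the centre of its underside
- awl: Awl lying flat, wooden handle 24 thick, 131 long over all, point towards its +x (mm); loose bystander. Origin at the centre of its underside
Not all that is in view belongs to the job. There is more than one size of the carton; the one meant has the size given above.

How it is judged:
On the way:
1. the carton lies flat, orange panel up, inside the yellow bay (angle between carton's own z axis and vertical between 1.48 and 1.66 rad and height (world z) of panel between 0.034 and 0.046 m and x of foot_left in the frame of bay between -0.103 and 0.103 m and y of foot_left in the frame of bay between -0.071 and 0.071 m and x of foot_right in the frame of bay between -0.103 and 0.103 m and y of foot_right in the frame of bay between -0.071 and 0.071 m and x of head_left in the frame of bay between -0.103 and 0.103 m and y of head_left in the frame of bay between -0.071 and 0.071 m and x of head_right in the frame of bay between -0.103 and 0.103 m and y of head_right in the frame of bay between -0.071 and 0.071 m), for 0.2 s.
At the end, for the whole second after the job is handed in: The carton lies flat with its orange panel up, inside the yellow lines (3 mm over allowed), both corners of its head end within 7 mm of the wooden stop, at rest and untouched (all of step 1 and linear speed of carton below 0.01 m/s and angular speed of carton below 0.1 rad/s and x of each of head_left, head_right in the frame of bay above 0.093 m).
It fails at once if the carton lies down with a corner outside the bay (more than 6 mm past the inner edge of the lines) (angle between carton's own z axis and vertical above 1.48 rad and not (x of foot_left in the frame of bay between -0.106 and 0.106 m and y of foot_left in the frame of bay between -0.074 and 0.074 m and x of foot_right in the frame of bay between -0.106 and 0.106 m and y of foot_right in the frame of bay between -0.074 and 0.074 m and x of head_left in the frame of bay between -0.106 and 0.106 m and y of head_left in the frame of bay between -0.074 and 0.074 m and x of head_right in the frame of bay between -0.106 and 0.106 m and y of head_right in the frame of bay between -0.074 and 0.074 m)).
It fails at once if the standing carton's foot slides more than 25 mm along the shelf (angle between carton's own z axis and vertical below 0.5 rad and distance of toe from where it was at the start of the episode above 0.025 m).
It fails at once if the carton is lifted (height (world z) of toe above 0.02 m or (angle between carton's own z axis and vertical above 1.4 rad and height (world z) of panel above 0.06 m)).
It fails at once if a bystander is moved more than 15 mm or tipped over (distance of any of pot, cups, spare_carton, tyre_lever_a, tyre_lever_b, awl from where it was at the start of the episode above 0.015 m or angle between any of pot, cups, spare_carton's own z axis and vertical above 0.4 rad).
It also fails if it takes over 38 s, if anything falls off the work surface, if the arm or the gripper's body presses on something with over 40 N, if the wrist force passes 120 N, or if a joint passes its speed limit or range.

## Robot

A 7-joint arm with a two-finger parallel gripper is mounted at the origin on the work surface. World frame = base frame: x ahead of the robot, y to its left, z up, the work surface at z = 0. Lengths are in m, angles in rad, forces in N, time in s.
With the tool pointing down it reaches from about 0.425 to 0.875 m from the base axis. Payload 4.7 kg.
Tool frame: the origin (TCP) lies midway between the tips of the shut fingers; the grasp point (between the pads) lies 19 mm behind it; y points along the fingers, z is the direction in which the jaws open and shut, and the axes are right-handed (so a half turn about y gives the same grasp; the last joint's range is limited). The gripper opens to 87 mm and grips with 3 to 60 N. Pads are 19 mm wide; open, the fingers measure 117 mm over their backs; the gripper's body (75 mm by 190 mm) begins 51 mm behind the grasp point.
Start: joints at [1.217, 0.321, -0.07, 1.45, 0.023, 1.371, -0.057], TCP at [0.234, -0.607, 0.223] pointing down, gripper open.
Joint ranges: [-2.86, 2.86], [-0.3, 2.09], [-1.38, 1.24], [0.06, 2.45], [-1.56, 4.7], [0.09, 2.05], [-2.69, 2.69]. Speed limits (rad/s): [2.57, 2.57, 3.14, 3.14, 3.14, 3.14, 3.14].

## Interface

Orientations are given as a rotation vector (axis times angle).
In Python, from bench import ctrl gives the robot as it stands.
- The arm moves only by the tool play_rows, never from a script. Its arguments are lists of equal length, an entry for each row: "translation": the shift along the tool's x, y, z in mm, a list of three; "turn": the turn, a rotation vector about the tool's x, y, z in rad, a list of three; "fingers": the opening, from -1 (shut) to 1 (fully open), so that 0 is half open. In form: {"translation": [[dx, dy, dz], ...], "turn": [[wx, wy, wz], ...], "fingers": [fingers, ...]}. A call has exactly 10 rows; each row shifts and turns the commanded pose from where the row before left it, along the tool's axes as they then stand; what a row does not reach is not made up. A row lasts 1/12 s, in which the tool goes at most 41.7 mm and 7.16 degrees, less where a joint would pass 70% of its speed; a pose out of reach is approached as far as the arm can. A call with a gripper value outside its range is refused whole. The fingers move at their own pace and stop on an object; "grip_force" is the grip in N (left out, the last holds). Time passes only in rows, so rows that do not move let the fingers close, or fill a call up. It gives the time, the measured TCP pose, the force and the opening at its end, in the units of the state.
- ctrl.get_state(): the state, without advancing time (a new reading comes with each control period).
- ctrl.get_image(name): name is "scene" or "top"; returns the picture (384x512x3 uint8, blue, green, red); there is no depth.
- ctrl.camera_info(name): a dict with "camera_matrix" (3x3 intrinsics, pixels), "R" (3x3) and "t" (3): a world point X has camera coordinates R X + t. Camera axes: x right, y down, z forward; pixel columns grow to the right and rows downward; lengths in m; the calibration is good to about 2 mm. A picture is of the moment at which its call begins. camera_info takes no time and is no camera call.
- ctrl.close_job(): hands the job in, once; it reports no verdict.
The state is a dict: "time": time; "joint_positions": joint angles; "qd": joint speeds; "joint_torque": joint torques, N m; "position": TCP position; "tool_rot": TCP orientation; "ft_force": force on the tool from outside, world axes, zero at the start; "torque": the same for the moment, N m; "grip_width": opening from 0.0 (shut) to 1.0 (fully open).
Only numpy, scipy, OpenCV 4.12 (cv2) and the standard library are available. Lean on these libraries where they do the work, as an engineer would, in place of code of your own. Each camera call takes 0.05 s, during which the arm holds its last target.

## Working session

There is one attempt and no reset: what is moved stays moved. The work goes in short steps, Python scripts to look and compute and a tool call to move; the robot and the scene stay as the last step left them, time stands still between calls to the robot, and variables do not carry over. Pictures are saved under pics/ and viewed, and the job is handed in when it is done.

Besides the shell and the picture viewer there is one more tool, called after "Request:" by a JSON object that holds its "fn" and its "kwargs", one argument or row to a line. play_rows: Moves the arm, as the interface text tells. Its arguments: {"type":"object","properties":{"translation":{"type":"array"},"turn":{"type":"array"},"fingers":{"type":"array"},"grip_force":{"type":"number"}},"required":["translation","turn","fingers"]}

```bash
ls; mkdir -p pics; python3 - <<'E'
from bench import ctrl
import cv2,numpy as np
np.set_printoptions(precision=4,suppress=True)
for n in ("scene","top"):
    cv2.imwrite(f"pics/{n}0.png",ctrl.get_image(n))
    c=ctrl.camera_info(n);print(n,c)
s=ctrl.get_state();print(s)
E
```

```text
pics
scene {'camera_matrix': array([[456.9481,   0.    , 253.2047],
       [  0.    , 456.9481, 186.7683],
       [  0.    ,   0.    ,   1.    ]]), 'R': array([[ 0.8818,  0.4716,  0.003 ],
       [ 0.3425, -0.6359, -0.6916],
       [-0.3243,  0.6109, -0.7222]]), 't': array([-0.5215, -0.1424,  1.8408])}
top {'camera_matrix': array([[480.6891,   0.    , 250.544 ],
       [  0.    , 480.6891, 193.3728],
       [  0.    ,   0.    ,   1.    ]]), 'R': array([[ 0.0186, -0.9998, -0.0093],
       [-0.9959, -0.0177, -0.0883],
       [ 0.0881,  0.0109, -0.9961]]), 't': array([0.0008, 0.5715, 1.415 ])}
{'time': 0.1, 'joint_positions': array([ 1.2171,  0.3217, -0.0702,  1.4515,  0.0226,  1.3708, -0.0569]), 'qd': array([ 0.0001, -0.0013, -0.0011, -0.0018,  0.0003,  0.0019, -0.0012]), 'joint_torque': array([ -0.0002, -49.257 ,  -0.4057, -31.3399,  -0.0641,   0.0394,
         0.    ]), 'position': array([ 0.2336, -0.6061,  0.2216]), 'tool_rot': array([-0.3763,  2.0224, -2.0191]), 'ft_force': array([ 0.0676, -0.1601, -0.3424]), 'torque': array([-0.0055, -0.0474,  0.0348]), 'grip_width': 1.0015007741855182}
```

View pics/scene0.png

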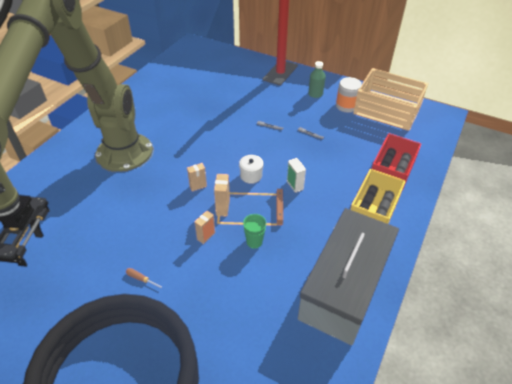

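View pics/top0.png

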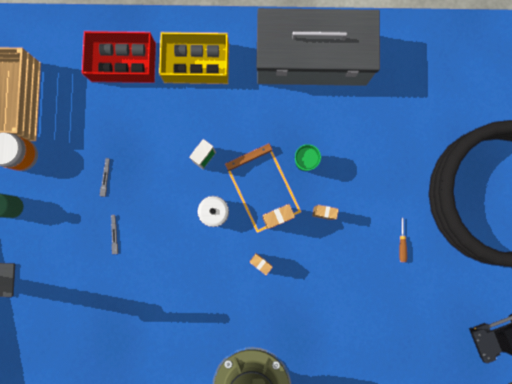

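Candidates for the carton (scene px): A (222,194), which stands on the bay's near line; B (197,177), a short carton with an orange panel; C (205,227), a short carton with an orange panel. The description (130 high, across the near line) points to A. I'll check this in close crops.

```bash
python3 - <<'E'
import cv2,numpy as np
a=cv2.imread("pics/scene0.png")[140:270,170:310]; b=cv2.imread("pics/top0.png")[130:290,190:350]
a=cv2.resize(a,None,fx=2.8,fy=2.8*1.0,interpolation=cv2.INTER_CUBIC);b=cv2.resize(b,None,fx=2.5,fy=2.5,interpolation=cv2.INTER_CUBIC)
h=max(a.shape[0],b.shape[0])
p=lambda i:cv2.copyMakeBorder(i,0,h-i.shape[0],0,0,cv2.BORDER_CONSTANT)
o=np.hstack([p(a),p(b)]);print(o.shape);cv2.imwrite("pics/crop0.png",o)
E
```

```text
(400, 792, 3)
```

View pics/crop0.png

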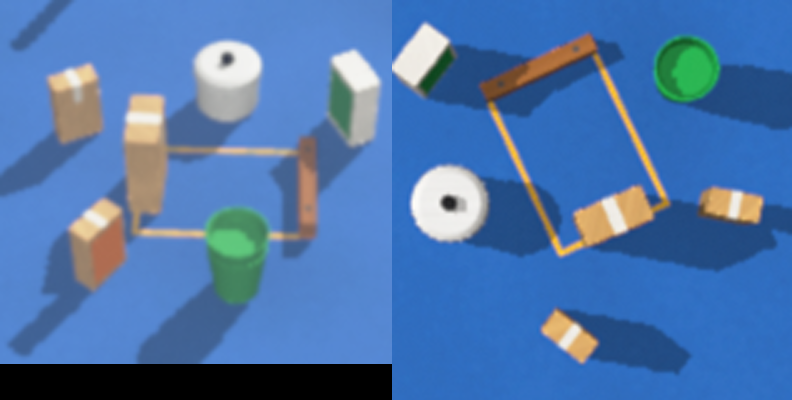

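Crops: A is the tallest carton, standing across the near line with its orange panel turned away from both cameras, so the face is not seen. B and C are smaller. Next I measure.

```bash
cat > h.py <<'E'
import cv2,numpy as np
from bench import ctrl
np.set_printoptions(precision=4,suppress=True)
CAM={n:ctrl.camera_info(n) for n in("scene","top")}
def ray(n,uv,z):
    c=CAM[n];K=np.array(c["camera_matrix"]);R=np.array(c["R"]);t=np.array(c["t"])
    d=R.T@np.linalg.inv(K)@np.array([uv[0],uv[1],1.]);o=-R.T@t
    return o+d*(z-o[2])/d[2]
def proj(n,X):
    c=CAM[n];p=c["camera_matrix"]@(c["R"]@np.asarray(X,float)+c["t"]);return p[:2]/p[2]
E
python3 - <<'E'
from h import *
im=cv2.imread("pics/top0.png");hsv=cv2.cvtColor(im,cv2.COLOR_BGR2HSV)
for p in [(240,195),(288,180),(262,230),(248,157),(268,217),(325,212),(278,215)]:print(p,hsv[p[1],p[0]])
roi=np.zeros(im.shape[:2],np.uint8);roi[140:240,220:305]=1
m=((hsv[...,0]<30)&(hsv[...,1]>60)&(roi>0)).astype(np.uint8)
n,l,st,ce=cv2.connectedComponentsWithStats(m)
print(st,ce)
cv2.imwrite("pics/m0.png",cv2.resize(m[130:250,210:320]*255,None,fx=5,fy=5,interpolation=cv2.INTER_NEAREST))
E
```

```text
(240, 195) [ 21 181 238]
(288, 180) [107 196 182]
(262, 230) [ 10  40 166]
(248, 157) [ 13 167 177]
(268, 217) [ 18 133 222]
(325, 212) [ 20  42 235]
(278, 215) [ 20  10 238]
[[     0      0    512    384 195545]
 [   226    144     75     88   1063]] [[255.4554 191.5158]
 [263.7037 188.5927]]
```

View pics/m0.png

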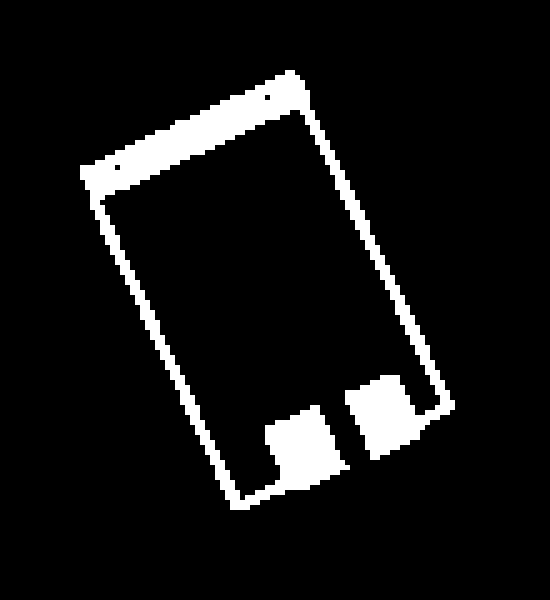

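```bash
cat > bay.py <<'E'
from h import *
def run():
    im=cv2.imread("pics/top0.png");hsv=cv2.cvtColor(im,cv2.COLOR_BGR2HSV)
    w=np.clip((30-np.abs(hsv[...,0].astype(int)-20))*1.0,0,None)
    m=(hsv[...,0]<30)&(hsv[...,1]>100)
    ys,xs=np.nonzero(m); P=np.c_[xs,ys].astype(float)
    def line(a,b,tol=2.5,lo=0.05,hi=.95):
        a=np.array(a,float);b=np.array(b,float);
        for _ in range(3):
            d=b-a;L=np.linalg.norm(d);d/=L;n=np.array([-d[1],d[0]])
            s=(P-a)@d;e=(P-a)@n
            k=(np.abs(e)<tol)&(s>lo*L)&(s<hi*L)
            W=np.array([ray("top",p,0)[:2] for p in P[k]])
            vx,vy,x0,y0=cv2.fitLine(P[k].astype(np.float32),cv2.DIST_HUBER,0,.01,.01).ravel()
            c=np.array([x0,y0]);v=np.array([vx,vy])
            a=c+v*((a-c)@v);b=c+v*((b-c)@v)
        W=W.astype(np.float32)
        return cv2.fitLine(W,cv2.DIST_HUBER,0,1e-4,1e-4).ravel(),W
    # px lines from mask picture (x/5+210, y/5+130)
    q=lambda x,y:(x/5+210,y/5+130)
    Lf,WL=line(q(105,225),q(235,490)); Rf,WR=line(q(312,130),q(440,390))
    return Lf,Rf,WL,WR
E
python3 - <<'E'
from bay import *
L,R,WL,WR=run()
dl=L[:2]*np.sign(L[0]);dr=R[:2]*np.sign(R[0])
print("dirs",np.arctan2(dl[1],dl[0]),np.arctan2(dr[1],dr[0]),len(WL),len(WR))
x=dl+dr;x/=np.linalg.norm(x);y=np.array([-x[1],x[0]])
print("yoff",(L[2:]@y),(R[2:]@y),"spacing",(L[2:]-R[2:])@y)
o=-CAM["top"]["R"].T@CAM["top"]["t"];print("cam",o)
im=cv2.imread("pics/top0.png");hsv=cv2.cvtColor(im,cv2.COLOR_BGR2HSV)
q=lambda x,y:(x/5+210,y/5+130)
# near line corners
for n,(px) in dict(nl=q(238,503),nr=q(450,405),).items():
    w=ray("top",px,0)[:2];print(n,w,w@x,w@y)
m=((hsv[...,0]<30)&(hsv[...,1]>60)).astype(np.uint8)
# stop top at z=.03
for n,px in dict(a=q(82,167),b=q(292,71),c=q(308,105),d=q(103,200)).items():
    w=ray("top",px,.03)[:2];print("stop",n,w,w@x,w@y)
for n,px in dict(a=q(265,425),b=q(395,375),c=q(418,430),d=q(290,490)).items():
    w=ray("top",px,.13)[:2];print("ctn",n,w,w@x,w@y)
E
```

```text
dirs 0.45867994 0.45815048 102 103
yoff -0.2131282 -0.3552657 spacing 0.1421375
cam [ 0.4445 -0.0046  1.4599]
nl [ 0.4608 -0.012 ] 0.40794764132845757 -0.21469497674411733
nr [ 0.5225 -0.1397] 0.4067802914534008 -0.3565014664946084
stop a [0.6601 0.0853] 0.6296732969451649 -0.2155580404591143
stop b [ 0.7206 -0.0399] 0.6285510388251535 -0.35466241817957284
stop c [ 0.7    -0.0498] 0.6057113218244021 -0.35447668132113513
stop d [0.6403 0.0723] 0.6061612907997578 -0.2185268537806858
ctn a [ 0.5027 -0.0255] 0.439477610357086 -0.2453381970548846
ctn b [ 0.5317 -0.0971] 0.4338266552208767 -0.3223181519823231
ctn c [ 0.5014 -0.1101] 0.40094528409800023 -0.320647717686406
ctn d [ 0.4671 -0.0399] 0.40118288936953417 -0.24246985748983071
```

```bash
python3 - <<'E'
import cv2
b=cv2.imread("pics/top0.png")[195:245,250:310]
cv2.imwrite("pics/crop1.png",cv2.resize(b,None,fx=12,fy=12,interpolation=cv2.INTER_NEAREST))
a=cv2.imread("pics/scene0.png")[165:235,205:255]
cv2.imwrite("pics/crop2.png",cv2.resize(a,None,fx=8,fy=8,interpolation=cv2.INTER_NEAREST))
E
```

```text
(no output)
```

View pics/crop1.png

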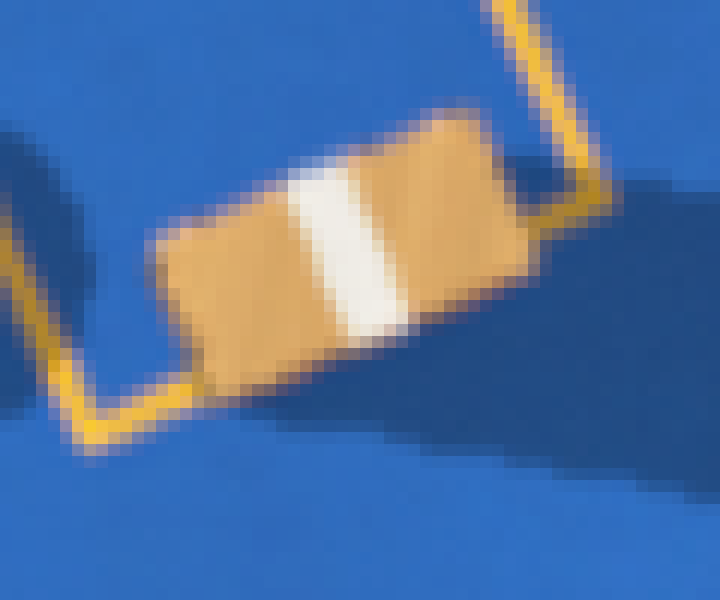

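View pics/crop2.png

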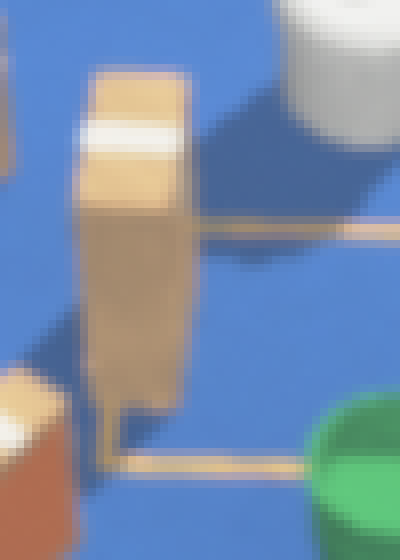

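The picture shows carton A's top at crop corners (160,235), (480,112), (540,275), (210,400). In scene the foot edge runs to about (225,216). Next I refine the carton edges and locate the neighbours near the gripper's path.

```bash
python3 - <<'E'
from h import *
th=.4584;ex=np.array([np.cos(th),np.sin(th)]);ey=np.array([-ex[1],ex[0]])
B0=ex*.507+ey*-.2842
print("bay origin",B0)
tb=lambda w:np.array([(w[:2]-B0)@ex,(w[:2]-B0)@ey])*1000
im=cv2.imread("pics/top0.png")
G=cv2.resize(im,None,fx=6,fy=6,interpolation=cv2.INTER_CUBIC);h=cv2.cvtColor(G,cv2.COLOR_BGR2HSV)
# red-minus-blue: carton & tape vs blue floor -> use R channel
r=G[...,2]
m=(r>150).astype(np.uint8)
def comp(u,v,mask):
    n,l=cv2.connectedComponents(mask);k=l[int(v*6+3),int(u*6+3)];return (l==k).astype(np.uint8)
c=comp(280,215,cv2.morphologyEx(m,cv2.MORPH_OPEN,np.ones((31,31))))
def rect(c,z,name):
    cn,_=cv2.findContours(c,cv2.RETR_EXTERNAL,cv2.CHAIN_APPROX_NONE);cn=max(cn,key=cv2.contourArea)[:,0]
    W=np.array([ray("top",(p+.5)/6-.5,z)[:2] for p in cn])
    bb=np.array([tb(w) for w in W]).astype(np.float32)
    R=cv2.minAreaRect(bb);print(name,"rect in bay mm",R)
    return bb
rect(c,.13,"carton top")
for nm,uv,z in [("B",(261,264),.09),("C",(325,212),.09)]:
    for zz in(.08,.1):
        rect(comp(*uv,cv2.morphologyEx(m,cv2.MORPH_OPEN,np.ones((15,15)))),zz,nm+str(zz))
rect(comp(205,205,cv2.morphologyEx(m,cv2.MORPH_OPEN,np.ones((31,31)))),.085,"pot")
g=((h[...,0]>45)&(h[...,0]<80)&(h[...,1]>100)&(h[...,2]>70)).astype(np.uint8)
rect(comp(312,160,g),.102,"cups")
sp=comp(202,150,m);rect(sp,.105,"spare")
def sc(u,v,z):return tb(ray("scene",(u,v),z))
# scene: base points of small cartons at z=0 (from crop0: /2.8 + (170,140))
q=lambda x,y:(x/2.8+170-.3,y/2.8+140-.3)
for nm,p in dict(B_base_front=q(62,142),B_base_r=q(101,133),C_base_front=q(92,290),C_base_r=q(124,254),C_base_l=q(72,255)).items():print(nm,sc(*p,0))
s=ctrl.get_state();from scipy.spatial.transform import Rotation as Ro
print(Ro.from_rotvec(s["tool_rot"]).as_matrix())
E
```

```text
bay origin [ 0.5804 -0.0305]
carton top rect in bay mm ((-87.3149642944336, 2.5617904663085938), (84.09687042236328, 42.962730407714844), 86.5694808959961)
B0.08 rect in bay mm ((-188.84596252441406, 103.0771255493164), (61.75905227661133, 32.82560729980469), 27.278688430786133)
B0.1 rect in bay mm ((-187.70941162109375, 102.79220581054688), (60.863922119140625, 32.34983825683594), 27.278701782226562)
C0.08 rect in bay mm ((-132.55613708496094, -129.32330322265625), (69.16090393066406, 32.83808898925781), 55.77873611450195)
C0.1 rect in bay mm ((-132.23536682128906, -126.2398681640625), (68.15850830078125, 32.36214065551758), 55.778751373291016)
pot rect in bay mm ((6.784587860107422, 163.72909545898438), (85.14707946777344, 84.57024383544922), 64.78805541992188)
cups rect in bay mm ((27.609811782836914, -147.56634521484375), (72.72044372558594, 73.01819610595703), 64.69718170166016)
spare rect in bay mm ((173.05642700195312, 121.62229919433594), (38.86649703979492, 69.17561340332031), 26.536252975463867)
B_base_front [-205.9028   78.9009]
B_base_r [-156.0816   97.1587]
C_base_front [-139.7592 -161.3325]
C_base_r [-106.6573 -105.694 ]
C_base_l [-169.9276 -109.467 ]
[[-0.9331 -0.0006  0.3597]
 [-0.3597  0.0016 -0.9331]
 [ 0.     -1.     -0.0017]]
```

Measurements agree with the sizes given: line spacing 142 mm, stop 22 to 23 mm thick, carton top about 80x40.

| Thing | Position in the bay frame |
|---|---|
| Carton centre | about (-89, +1) mm, yaw about -0.06 rad, toe about 30 mm inside the near line |
| C (small carton) | about (-132, -127) mm, to be kept clear of |

I'll move high towards a point behind the panel.

Request:
{"fn": "play_rows", "kwargs": {
  "translation": [
    [-26, 0, -27],
    [-26, 0, -27],
    [-26, 0, -27],
    [-26, 0, -27],
    [-26, 0, -27],
    [-26, 0, -27],
    [-26, 0, -27],
    [-26, 0, -27],
    [-26, 0, -27],
    [-26, 0, -27]
  ],
  "turn": [
    [0, 0, 0],
    [0, 0, 0],
    [0, 0, 0],
    [0, 0, 0],
    [0, 0, 0],
    [0, 0, 0],
    [0, 0, 0],
    [0, 0, 0],
    [0, 0, 0],
    [0, 0, 0]
  ],
  "fingers": [0, 0, 0, 0, 0, 0, 0, 0, 0, 0]
}}

```text
time: 0.93
position: [0.3793, -0.2592, 0.2223]
tool_rot: [-0.376, 2.021, -2.021]
ft_force: [1.4, -0.4, -0.3]
grip_width: 0.51
```

Request:
{"fn": "play_rows", "kwargs": {
  "translation": [
    [-22, 0, -22],
    [-22, 0, -22],
    [-22, 0, -22],
    [-22, 0, -22],
    [-22, 0, -22],
    [-22, 0, -22],
    [0, 5, 0],
    [0, 10, 0],
    [0, 10, 0],
    [0, 0, 0]
  ],
  "turn": [
    [0, -0.01, 0],
    [0, -0.01, 0],
    [0, -0.01, 0],
    [0, 0, 0],
    [0, 0, 0],
    [0, 0, 0],
    [0, 0, 0],
    [0, 0, 0],
    [0, 0, 0],
    [0, 0, 0]
  ],
  "fingers": [0, 0, 0, 0, 0, 0, 0, 0, 0, 0]
}}

```text
time: 1.77
position: [0.4493, -0.09, 0.1946]
tool_rot: [-0.407, 2.008, -2.004]
ft_force: [-0.7, -0.0, -0.6]
grip_width: 0.501
```

```bash
python3 - <<'E'
from h import *
a=ctrl.get_image("scene");b=ctrl.get_image("top")
cv2.imwrite("pics/s1.png",a);cv2.imwrite("pics/t1.png",b)
o=np.hstack([cv2.resize(a[120:260,140:300],None,fx=2.5,fy=2.5),cv2.resize(b[130:270,200:350],None,fx=2.5,fy=2.5)]);print(o.shape)
cv2.imwrite("pics/c1.png",o)
B0=np.array([.5804,-.0305]);th=.4584;ex=np.array([np.cos(th),np.sin(th)]);ey=np.array([-ex[1],ex[0]])
p=ctrl.get_state()["position"];print(p,(p[:2]-B0)@ex*1e3,(p[:2]-B0)@ey*1e3)
E
```

```text
(350, 775, 3)
[ 0.4504 -0.0902  0.1965] -142.93720608497898 4.009977941882802
```

View pics/c1.png

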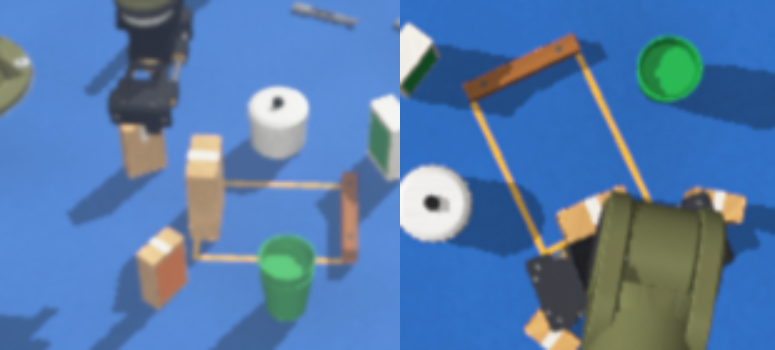

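Body above the cartons, fingers behind the panel with a gap of about 24 mm. I descend and creep towards the panel.

Request:
{"fn": "play_rows", "kwargs": {
  "translation": [
    [0, 12, 0],
    [0, 12, 0],
    [0, 12, 0],
    [0, 12, 0],
    [0, 12, 0],
    [0, 12, 0],
    [0, 10, 0],
    [-4, 0, 0],
    [-4, 0, 0],
    [0, 0, 0]
  ],
  "turn": [
    [0, 0, 0],
    [0, 0, 0],
    [0, 0, 0],
    [0, 0, 0],
    [0, 0, 0],
    [0, 0, 0],
    [0, 0, 0],
    [0, 0, 0],
    [0, 0, 0],
    [0, 0, 0]
  ],
  "fingers": [0, 0, 0, 0, 0, 0, 0, 0, 0, 0]
}}

```text
time: 2.7
position: [0.4603, -0.0856, 0.1162]
tool_rot: [-0.402, 2.002, -2.002]
ft_force: [-0.1, 0.4, 1.0]
grip_width: 0.498
```

```bash
python3 - <<'E'
from h import *
a=ctrl.get_image("scene");b=ctrl.get_image("top")
cv2.imwrite("pics/s2.png",a);cv2.imwrite("pics/t2.png",b)
o=np.hstack([cv2.resize(a[120:260,140:300],None,fx=2.5,fy=2.5),cv2.resize(b[130:270,200:350],None,fx=2.5,fy=2.5)]);print(o.shape)
cv2.imwrite("pics/c2.png",o)
B0=np.array([.5804,-.0305]);th=.4584;ex=np.array([np.cos(th),np.sin(th)]);ey=np.array([-ex[1],ex[0]])
s=ctrl.get_state();p=s["position"];print(p,(p[:2]-B0)@ex*1e3,(p[:2]-B0)@ey*1e3,s["ft_force"])
E
```

```text
(350, 775, 3)
[ 0.4598 -0.0859  0.1163] -132.67564925249746 3.7473588208963644 [-0.625  -0.9482 -0.0252]
```

View pics/c2.png

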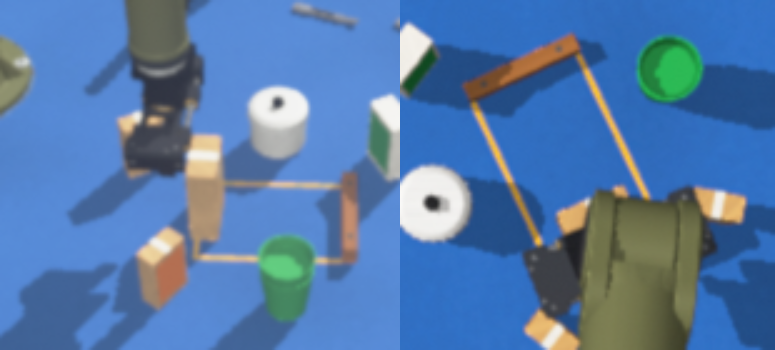

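Fingertips at z=0.116, about 14 mm from the panel, with no contact. I push slowly.

Request:
{"fn": "play_rows", "kwargs": {
  "translation": [
    [-4, 0, 0],
    [-4, 0, 0],
    [-4, 0, 0],
    [-4, 0, 0],
    [-4, 0, 0],
    [-4, 0, 0],
    [-3, 0, 0],
    [-3, 0, 0],
    [0, 0, 0],
    [0, 0, 0]
  ],
  "turn": [
    [0, 0, 0],
    [0, 0, 0],
    [0, 0, 0],
    [0, 0, 0],
    [0, 0, 0],
    [0, 0, 0],
    [0, 0, 0],
    [0, 0, 0],
    [0, 0, 0],
    [0, 0, 0]
  ],
  "fingers": [0, 0, 0, 0, 0, 0, 0, 0, 0, 0]
}}

```text
time: 3.63
position: [0.4865, -0.0742, 0.1154]
tool_rot: [-0.404, 2.003, -2.003]
ft_force: [-0.7, 0.0, 0.8]
grip_width: 0.499
```

```bash
cat > look.py <<'E'
import sys
from h import *
k=sys.argv[1]
a=ctrl.get_image("scene");b=ctrl.get_image("top")
cv2.imwrite(f"pics/s{k}.png",a);cv2.imwrite(f"pics/t{k}.png",b)
o=np.hstack([cv2.resize(a[130:260,170:310],None,fx=2.8,fy=2.8),cv2.resize(b[130:260,200:340],None,fx=2.8,fy=2.8)])
cv2.imwrite(f"pics/c{k}.png",o)
B0=np.array([.5804,-.0305]);th=.4584;ex=np.array([np.cos(th),np.sin(th)]);ey=np.array([-ex[1],ex[0]])
s=ctrl.get_state();p=s["position"];print(s["time"],p,(p[:2]-B0)@ex*1e3,(p[:2]-B0)@ey*1e3,s["ft_force"])
E
python3 look.py 3
```

```text
3.7333 [ 0.4863 -0.0744  0.1154] -103.78640308716574 2.3073677516501014 [ 0.1524 -0.1882 -0.1989]
```

View pics/c3.png

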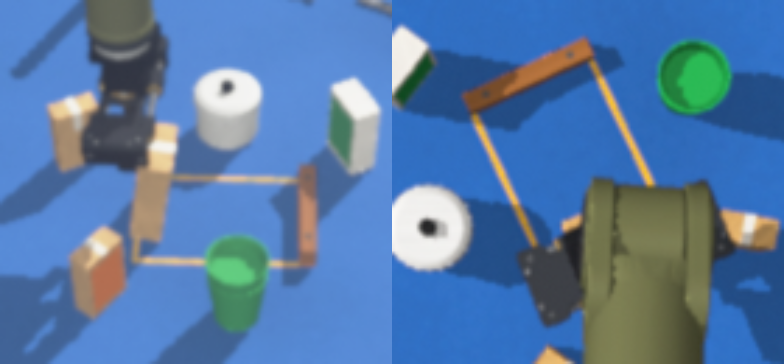

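Scene crop: the carton leans forward (top edge about (160,135)) with its foot still at about (150,235). So it is tipping, not sliding, and I push on past the balance point.

Request:
{"fn": "play_rows", "kwargs": {
  "translation": [
    [-4, 0, 0],
    [-4, 0, 0],
    [-4, 0, 0],
    [-4, 0, 0],
    [-4, 0, 0],
    [-4, 0, 0],
    [-4, 0, 0],
    [0, 0, 0],
    [0, 0, 0],
    [0, 0, 0]
  ],
  "turn": [
    [0, 0, 0],
    [0, 0, 0],
    [0, 0, 0],
    [0, 0, 0],
    [0, 0, 0],
    [0, 0, 0],
    [0, 0, 0],
    [0, 0, 0],
    [0, 0, 0],
    [0, 0, 0]
  ],
  "fingers": [0, 0, 0, 0, 0, 0, 0, 0, 0, 0]
}}

```text
time: 4.57
position: [0.5122, -0.0635, 0.1154]
tool_rot: [-0.404, 2.003, -2.003]
ft_force: [-0.2, -0.7, -0.7]
grip_width: 0.502
```

```bash
python3 look.py 4
```

```text
4.6667 [ 0.5121 -0.0636  0.1155] -75.85949061656443 0.535648333818049 [ 0.2113 -0.6228  0.8057]
```

View pics/c4.png

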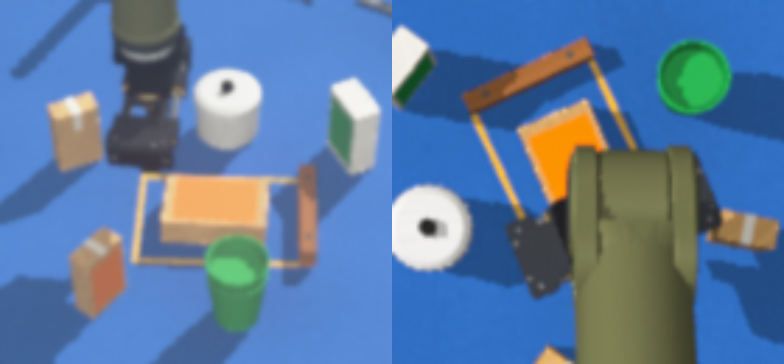

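The carton lies orange panel up inside the lines (scene crop panel from (165,175) to (268,240)). I back off and measure its pose.

Request:
{"fn": "play_rows", "kwargs": {
  "translation": [
    [4, 0, 0],
    [4, 0, 0],
    [4, 0, 0],
    [4, 0, 0],
    [4, 0, 0],
    [4, 0, 0],
    [4, 0, 0],
    [4, 0, 0],
    [4, 0, 0],
    [0, 0, 0]
  ],
  "turn": [
    [0, 0, 0],
    [0, 0, 0],
    [0, 0, 0],
    [0, 0, 0],
    [0, 0, 0],
    [0, 0, 0],
    [0, 0, 0],
    [0, 0, 0],
    [0, 0, 0],
    [0, 0, 0]
  ],
  "fingers": [0, 0, 0, 0, 0, 0, 0, 0, 0, 0]
}}

```text
time: 5.5
position: [0.4783, -0.078, 0.1155]
tool_rot: [-0.404, 2.003, -2.004]
ft_force: [1.5, 0.3, 0.0]
grip_width: 0.503
```

```bash
python3 look.py 5; python3 - <<'E'
import cv2,numpy as np
a=cv2.imread("pics/s5.png")[185:235,210:290];b=cv2.imread("pics/t5.png")[140:215,215:300]
cv2.imwrite("pics/d5a.png",cv2.resize(a,None,fx=8,fy=8,interpolation=cv2.INTER_NEAREST))
cv2.imwrite("pics/d5b.png",cv2.resize(b,None,fx=8,fy=8,interpolation=cv2.INTER_NEAREST)[:600,:680])
E
```

```text
5.6 [ 0.4791 -0.0775  0.1156] -111.60426392598578 2.6526778953768244 [-0.0762  0.6442  0.2194]
```

View pics/d5a.png

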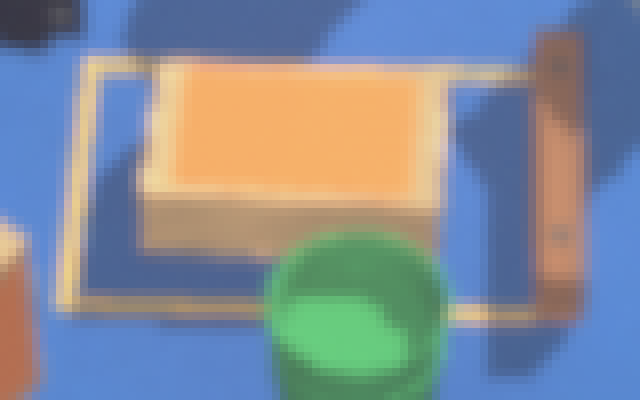

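View pics/d5b.png

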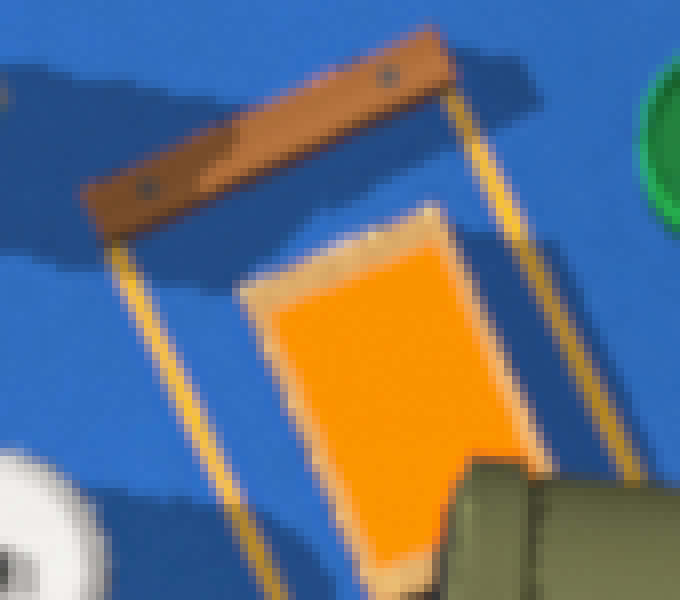

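```bash
python3 - <<'E'
from h import *
B0=np.array([.5804,-.0305]);th=.4584;ex=np.array([np.cos(th),np.sin(th)]);ey=np.array([-ex[1],ex[0]])
tb=lambda w:np.array([(w[:2]-B0)@ex,(w[:2]-B0)@ey])*1000
S=lambda x,y,z:tb(ray("scene",(x/8-.5+210,y/8-.5+185),z))
T=lambda x,y,z:tb(ray("top",(x/8-.5+215,y/8-.5+140),z))
print("scene top corners: near-left,far-left,far-right,near-right");
for p in[(155,62),(448,70),(440,208),(138,192)]:print(S(*p,.04))
print("stop near edge",S(536,75,0.0),S(533,290,.0), S(536,30,.03),S(533,285,.03))
print("top: head-left, head-right, left side near end");
for p in[(240,290),(438,205),(368,598),(550,468)]:print(T(*p,.04))
print("stop top near edge",T(105,240,.03),T(456,85,.03))
E
```

```text
scene top corners: near-left,far-left,far-right,near-right
[-64.1608  37.1963]
[66.6552 36.9678]
[ 64.3595 -44.2888]
[-66.1544 -39.7838]
stop near edge [107.5399  72.534 ] [105.9095 -55.4601] [106.3445  72.5259] [104.6887 -77.5017]
top: head-left, head-right, left side near end
[64.412  35.6628]
[ 61.7948 -44.5937]
[-59.4505  41.5708]
[-44.6508 -39.9328]
stop top near edge [104.3656  73.1064] [101.2677 -71.1529]
```

Measured in the bay frame: carton x from -66 to +64, yaw about -0.035, y about ±40; stop face about +102, so there are about 38 mm to go. I bring the fingertips low behind the near end, closed to about 22 mm and offset to +y to keep the gripper's body clear of carton C.

Request:
{"fn": "play_rows", "kwargs": {
  "translation": [
    [-6.5, 0, -2],
    [-6.5, 0, -2],
    [-6.5, 0, -2],
    [-6, 0, -2],
    [0, 10, 0],
    [0, 12, 0],
    [0, 12, 0],
    [0, 12, 0],
    [0, 10, 0],
    [0, 0, 0]
  ],
  "turn": [
    [0, -0.01, 0],
    [0, -0.01, 0],
    [0, -0.01, 0],
    [0, -0.01, 0],
    [0, 0, 0],
    [0, 0, 0],
    [0, 0, 0],
    [0, 0, 0],
    [0, 0, 0],
    [0, 0, 0]
  ],
  "fingers": [-0.5, -0.5, -0.5, -0.5, -0.5, -0.5, -0.5, -0.5, -0.5, -0.5]
}}

```text
time: 6.43
position: [0.4969, -0.0598, 0.0565]
tool_rot: [-0.445, 1.983, -1.979]
ft_force: [-0.6, 0.4, -0.6]
grip_width: 0.251
```

```bash
python3 look.py 6
```

```text
6.5333 [ 0.4988 -0.0599  0.0588] -86.20729723779681 9.804889618772977 [-0.0805 -0.2723  0.3498]
```

View pics/c6.png

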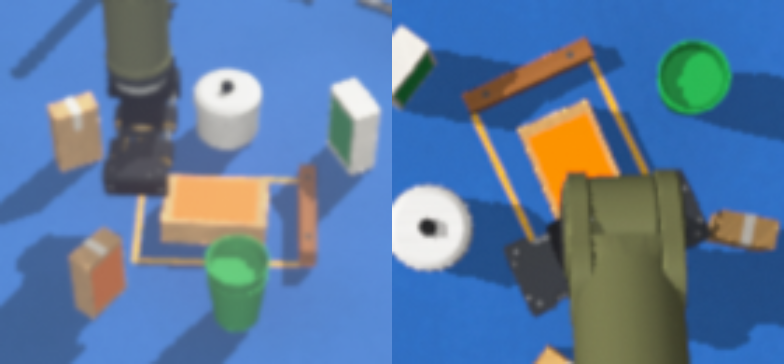

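Gripper clear of C in both views. I descend to z≈0.018.

Request:
{"fn": "play_rows", "kwargs": {
  "translation": [
    [0, 8, 0],
    [0, 8, 0],
    [0, 8, 0],
    [0, 8, 0],
    [0, 8, 0],
    [0, 0, 0],
    [0, 0, 0],
    [0, 0, 0],
    [-3, 0, 0],
    [-3, 0, 0]
  ],
  "turn": [
    [0, 0, 0],
    [0, 0, 0],
    [0, 0, 0],
    [0, 0, 0],
    [0, 0, 0],
    [0, 0, 0],
    [0, 0, 0],
    [0, 0, 0],
    [0, 0, 0],
    [0, 0, 0]
  ],
  "fingers": [-0.5, -0.5, -0.5, -0.5, -0.5, -0.5, -0.5, -0.5, -0.5, -0.5]
}}

```text
time: 7.37
position: [0.5054, -0.0574, 0.02]
tool_rot: [-0.439, 1.978, -1.98]
ft_force: [0.4, -0.8, -0.7]
grip_width: 0.249
```

```bash
python3 look.py 7
```

```text
7.4667 [ 0.5058 -0.057   0.02  ] -78.66248997027895 9.281588806601802 [-0.3572 -0.0488  0.1069]
```

View pics/c7.png

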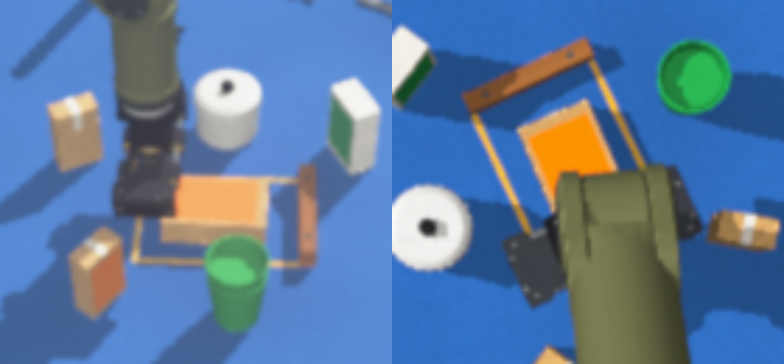

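Nothing disturbed; the fingertips are about 3 mm from the near end. I push along the bay.

Request:
{"fn": "play_rows", "kwargs": {
  "translation": [
    [-3.5, 0, 0],
    [-3.5, 0, 0],
    [-3.5, 0, 0],
    [-3.5, 0, 0],
    [-3.5, 0, 0],
    [-3.5, 0, 0],
    [-3.5, 0, 0],
    [-3.5, 0, 0],
    [-3, 0, 0],
    [-2, 0, 0]
  ],
  "turn": [
    [0, 0, 0],
    [0, 0, 0],
    [0, 0, 0],
    [0, 0, 0],
    [0, 0, 0],
    [0, 0, 0],
    [0, 0, 0],
    [0, 0, 0],
    [0, 0, 0],
    [0, 0, 0]
  ],
  "fingers": [-0.5, -0.5, -0.5, -0.5, -0.5, -0.5, -0.5, -0.5, -0.5, -0.5]
}}

```text
time: 8.3
position: [0.5351, -0.0429, 0.0195]
tool_rot: [-0.44, 1.979, -1.978]
ft_force: [-4.5, -1.5, 3.0]
grip_width: 0.254
```

```bash
python3 look.py 8;python3 - <<'E'
import cv2,numpy as np
b=cv2.imread("pics/t8.png")[140:215,215:300]
cv2.imwrite("pics/d8b.png",cv2.resize(b,None,fx=8,fy=8,interpolation=cv2.INTER_NEAREST))
E
```

```text
8.4 [ 0.5355 -0.0426  0.0195] -45.61256786925592 8.979512325934676 [-0.073  -0.4919  0.6349]
```

View pics/d8b.png

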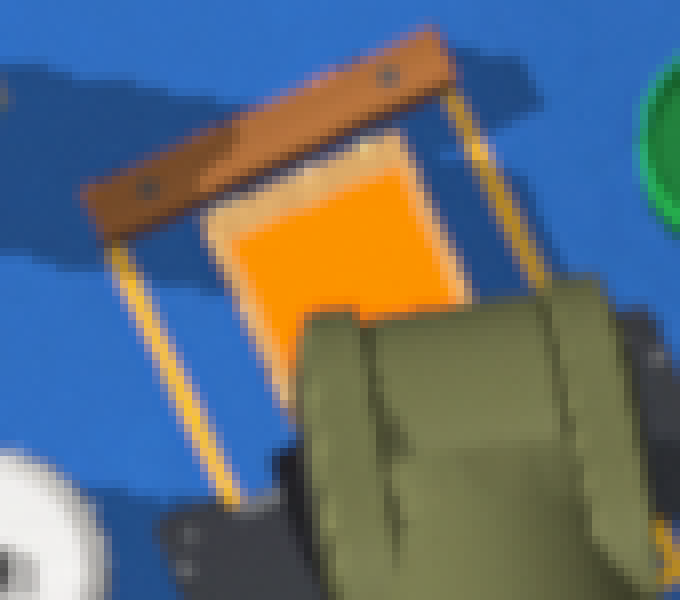

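Head end about 5 mm (left, crop (203,210)) to 8 mm (right, crop (403,130)) from the stop. I creep on until the force rises.

Request:
{"fn": "play_rows", "kwargs": {
  "translation": [
    [-1, 0, 0],
    [-1, 0, 0],
    [-1, 0, 0],
    [-1, 0, 0],
    [-1, 0, 0],
    [-1, 0, 0],
    [-1, 0, 0],
    [0, 0, 0],
    [0, 0, 0],
    [0, 0, 0]
  ],
  "turn": [
    [0, 0, 0],
    [0, 0, 0],
    [0, 0, 0],
    [0, 0, 0],
    [0, 0, 0],
    [0, 0, 0],
    [0, 0, 0],
    [0, 0, 0],
    [0, 0, 0],
    [0, 0, 0]
  ],
  "fingers": [-0.5, -0.5, -0.5, -0.5, -0.5, -0.5, -0.5, -0.5, -0.5, -0.5]
}}

```text
time: 9.23
position: [0.5415, -0.0401, 0.0197]
tool_rot: [-0.439, 1.979, -1.978]
ft_force: [-0.2, 0.3, -0.6]
grip_width: 0.253
```

```bash
python3 look.py 9;python3 - <<'E'
import cv2,numpy as np
b=cv2.imread("pics/t9.png")[140:190,215:300]
cv2.imwrite("pics/d9b.png",cv2.resize(b,None,fx=8,fy=8,interpolation=cv2.INTER_NEAREST))
E
```

```text
9.3333 [ 0.5415 -0.0401  0.0198] -39.17634659679486 8.581244043926091 [0.9455 0.0215 0.3011]
```

View pics/d9b.png

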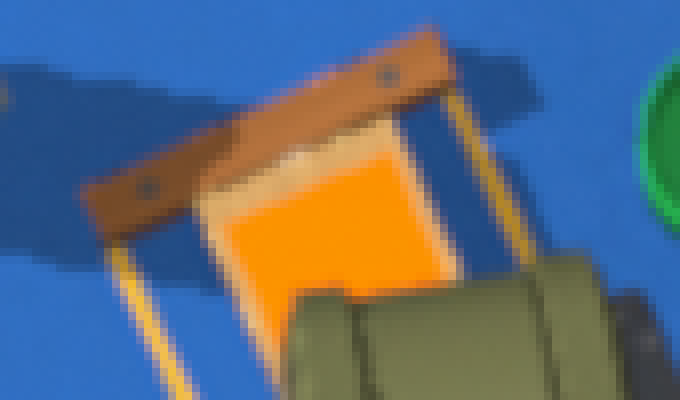

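Head end now nearly against the stop, but no contact force yet. A little more.

Request:
{"fn": "play_rows", "kwargs": {
  "translation": [
    [-0.7, 0, 0],
    [-0.7, 0, 0],
    [-0.6, 0, 0],
    [-0.5, 0, 0],
    [-0.5, 0, 0],
    [0, 0, 0],
    [0, 0, 0],
    [0, 0, 0],
    [0, 0, 0],
    [0, 0, 0]
  ],
  "turn": [
    [0, 0, 0],
    [0, 0, 0],
    [0, 0, 0],
    [0, 0, 0],
    [0, 0, 0],
    [0, 0, 0],
    [0, 0, 0],
    [0, 0, 0],
    [0, 0, 0],
    [0, 0, 0]
  ],
  "fingers": [-0.5, -0.5, -0.5, -0.5, -0.5, -0.5, -0.5, -0.5, -0.5, -0.5]
}}

```text
time: 10.17
position: [0.543, -0.0396, 0.0195]
tool_rot: [-0.442, 1.979, -1.98]
ft_force: [-5.2, -1.8, 3.9]
grip_width: 0.246
```

Static force of about 5 N: the carton is against the stop. One small squeeze to seat it flush, then back off.

Request:
{"fn": "play_rows", "kwargs": {
  "translation": [
    [-0.5, 0, 0],
    [-0.5, 0, 0],
    [-0.5, 0, 0],
    [0, 0, 0],
    [0, 0, 0],
    [0, 0, 0],
    [0, 0, 0],
    [0, 0, 0],
    [0, 0, 0],
    [0, 0, 0]
  ],
  "turn": [
    [0, 0, 0],
    [0, 0, 0],
    [0, 0, 0],
    [0, 0, 0],
    [0, 0, 0],
    [0, 0, 0],
    [0, 0, 0],
    [0, 0, 0],
    [0, 0, 0],
    [0, 0, 0]
  ],
  "fingers": [-0.5, -0.5, -0.5, -0.5, -0.5, -0.5, -0.5, -0.5, -0.5, -0.5]
}}

```text
time: 11.0
position: [0.543, -0.0396, 0.0194]
tool_rot: [-0.445, 1.98, -1.982]
ft_force: [-8.3, -3.1, 7.7]
grip_width: 0.251
```

Request:
{"fn": "play_rows", "kwargs": {
  "translation": [
    [2, 0, 0],
    [3, 0, 0],
    [4, 0, 0],
    [5, 0, 0],
    [5, 0, 0],
    [5, 0, 0],
    [5, 0, 0],
    [5, 0, 0],
    [0, -8, 0],
    [0, -12, 0]
  ],
  "turn": [
    [0, 0, 0],
    [0, 0, 0],
    [0, 0, 0],
    [0, 0, 0],
    [0, 0, 0],
    [0, 0, 0],
    [0, 0, 0],
    [0, 0, 0],
    [0, 0, 0],
    [0, 0, 0]
  ],
  "fingers": [-0.5, -0.5, -0.5, -0.5, -0.5, -0.5, -0.5, -0.5, -0.5, -0.5]
}}

```text
time: 11.83
position: [0.513, -0.053, 0.0393]
tool_rot: [-0.442, 1.981, -1.979]
ft_force: [0.6, 0.5, 0.0]
grip_width: 0.252
```

Request:
{"fn": "play_rows", "kwargs": {
  "translation": [
    [0, -15, 0],
    [0, -20, 0],
    [0, -20, 0],
    [0, -20, 0],
    [0, -20, 0],
    [0, -20, 0],
    [0, -20, 0],
    [0, -10, 0],
    [0, 0, 0],
    [0, 0, 0]
  ],
  "turn": [
    [0, 0, 0],
    [0, 0, 0],
    [0, 0, 0],
    [0, 0, 0],
    [0, 0, 0],
    [0, 0, 0],
    [0, 0, 0],
    [0, 0, 0],
    [0, 0, 0],
    [0, 0, 0]
  ],
  "fingers": [-0.5, -0.5, -0.5, -0.5, -0.5, -0.5, -0.5, -0.5, -0.5, -0.5]
}}

```text
time: 12.67
position: [0.5145, -0.0528, 0.185]
tool_rot: [-0.439, 1.978, -1.979]
ft_force: [0.0, -0.2, -0.6]
grip_width: 0.252
```

```bash
python3 look.py 10;python3 - <<'E'
import cv2,numpy as np
b=cv2.imread("pics/t10.png")[140:215,215:300]
a=cv2.imread("pics/s10.png")[180:240,210:290]
cv2.imwrite("pics/d10b.png",cv2.resize(b,None,fx=8,fy=8,interpolation=cv2.INTER_NEAREST))
cv2.imwrite("pics/d10a.png",cv2.resize(a,None,fx=8,fy=8,interpolation=cv2.INTER_NEAREST))
E
```

```text
12.7667 [ 0.5135 -0.0528  0.1835] -69.84090876330781 9.640963068914823 [ 0.2738 -0.1137 -0.3096]
```

View pics/d10b.png

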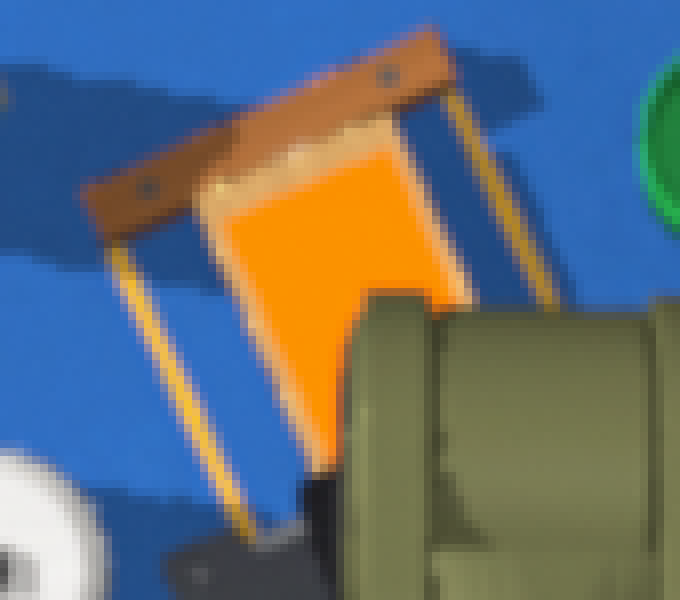

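View pics/d10a.png

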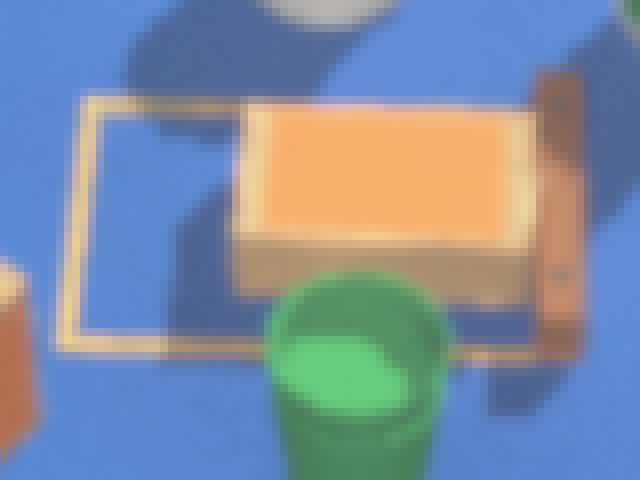

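View pics/c10.png

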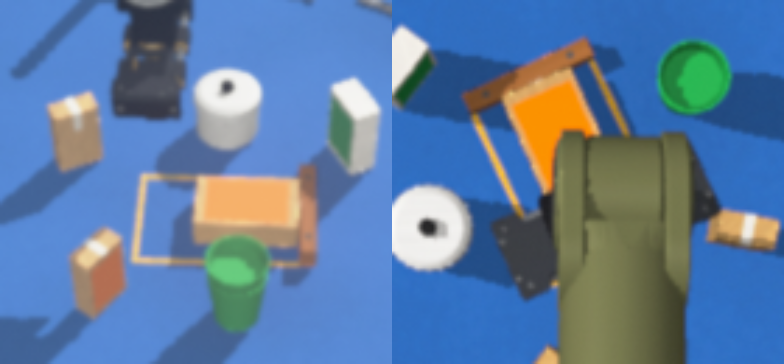

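Both head corners (top crop (197,190) and (392,120)) lie on the stop's edge. A last numeric check, then I hand in.

```bash
python3 - <<'E'
from h import *
B0=np.array([.5804,-.0305]);th=.4584;ex=np.array([np.cos(th),np.sin(th)]);ey=np.array([-ex[1],ex[0]])
tb=lambda w:np.array([(w[:2]-B0)@ex,(w[:2]-B0)@ey])*1000
S=lambda x,y,z:tb(ray("scene",(x/8-.5+210,y/8-.5+180),z))
T=lambda x,y,z:tb(ray("top",(x/8-.5+215,y/8-.5+140),z))
print("scene NL FL FR NR",[S(*p,.04) for p in[(247,102),(536,112),(535,250),(233,235)]])
print("top HL HR",[T(*p,.04) for p in[(197,190),(392,120)]])
a=cv2.imread("pics/s0.png") if False else cv2.imread("pics/scene0.png");b=cv2.imread("pics/s10.png")
for n,(x,y,w,h) in dict(pot=(236,152,30,32),spare=(284,156,24,38),cups=(242,222,26,28),lever_a=(254,118,32,14),lever_b=(296,124,30,18),awl=(120,262,44,30),B=(186,160,24,32),C=(192,208,26,38)).items():
    t=a[y:y+h,x:x+w];r=cv2.matchTemplate(b[y-8:y+h+8,x-8:x+w+8],t,cv2.TM_CCOEFF_NORMED);_,v,_,l=cv2.minMaxLoc(r);print(n,round(v,3),"shift px",l[0]-8,l[1]-8)
s=ctrl.get_state();print(s["time"])
ctrl.close_job()
E
```

```text
scene NL FL FR NR [array([-23.1166,  38.6569]), array([105.8567,  37.1445]), array([105.2218, -43.9791]), array([-25.059 , -40.0454])]
top HL HR [array([105.2537,  34.2118]), array([ 98.0506, -42.8053])]
pot 0.997 shift px 0 0
spare 1.0 shift px 0 0
cups 0.979 shift px 0 0
lever_a 0.999 shift px 0 0
lever_b 1.0 shift px 0 0
awl 0.699 shift px 0 0
B 0.996 shift px 0 0
C 0.908 shift px 0 0
12.7667
the job is handed in; nothing more can be done
```

The carton now lies flat in the bay, orange panel up, with its head end against the wooden stop. I handed the job in at about 12.8 s of the 38 s allowed; no verdict is reported.

**How it went:** I pushed high on the panel (z ≈ 0.115) and the carton toppled without its foot visibly sliding. I then pushed the near end with the fingertips at z ≈ 0.02 until the stop pushed back with about 9 N along the shelf. After that I backed off and lifted clear, so the carton is untouched.

**Position:** The scene view puts both head corners at bay x ≈ 105 mm. The top view gives 105 mm (left) and 98 mm (right), so the two views differ by 7 mm at the right corner. My earlier readings of the stop's face differ in the same way (104 mm left, 101 mm right), so this is most likely measurement error. All four corners are within about 44 mm of the bay's centre line.

**Other things:** Image matching showed no shift for any bystander or for the two smaller cartons. The awl matched poorly (0.70) and one small carton slightly below the rest (0.91). I put this down to the arm leaving the awl's part of the picture and to shadows, but did not check it further. The arm did not go near the awl again after leaving the start.

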